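Close the interlocked terminal cover and set the step selector by clicks

TASK

Slide the grey terminal cover along between its rails, without lifting it out, until it is fully home against the two stops and its edge holds the interlock switch's lever down. Then set the step selector on the grey switch box to the position four clicks clockwise from its anticlockwise stop, without turning it past that position; it has been left somewhere within the first two clicks. Leave the screwdriver, jar and carton where they are.

Things in the scene. Friction and masses are not known exactly. Their poses are not given: they have to be found in the camera images.
- jig: Fixed galvanised plate on the bench, 340 x 140 mm, 6 mm thick (x = -120..+220 mm), with two steel guide rails along x (12 mm wide, 18 mm high above the plate, inner faces 96 mm apart, x = -110..+130 mm). Origin: on the bench, on the plate's mid-line; x points along the rails to the stops, roughly away from the robot. It stands left or right of the robot, the switch box on the other side.
- stops (a point): Point midway between the two dark steel stop blocks' faces (x = +130 mm of the jig), at the plate's top. The blocks are 30 mm high above the plate, at y = -45..-23 and +23..+45 mm. Between them is the sprung lever; behind it the black switch body (36 x 36 mm, 50 mm high, x = 158..194 mm of the jig).
- cover: Loose grey sheet-steel cover, a closed box 120 (x) x 90 (y) x 50 mm high, about 0.5 kg, four dark slots on top, flat on the jig's plate between the rails (3 mm play each side). Origin: centre of its underside; x along the rails. Home: its centre at x = +70 mm of the jig; it starts 40 to 80 mm short of that. Sliding takes 2 to 5 N.
- lever (a joint): Angle (rad) of the interlock lever on a level hinge across the rails, 18 mm above the bench, at x = +142 mm of the jig. 0: released, leaning 43 degrees towards the cover; about 0.58 with the cover home; the switch is made above 0.45 (cover within about 5 mm of home). A weak spring (under 1 N at the roller) returns it; the resting cover holds it.
- roller (a point): Centre of the white roller (12 mm diameter, 14 mm long) at the end of the 36 mm lever.
- switch_box: Fixed grey steel box, 200 x 200 mm, 85 mm high, with a black plate 100 x 100 x 4 mm in the middle of its top bearing eight white ticks. Origin: centre of its underside, z up.
- selector_axis (a point): Point on the selector's vertical turning axis (the box's z axis), on the black plate, 89 mm above the bench. Detent: turning out of a position takes up to about 0.15 N m, falling to nothing half-way to the next; past half-way it snaps on by itself into the next and stays there. Hub: 52 mm diameter, 89 to 105 mm above the bench.
- selector (a joint): Angle (rad) of the step selector, growing clockwise seen from above: 0 at the anticlockwise stop, then seven clicks of 30 degrees (0.524 rad) to the other stop; four clicks = 2.094. At angle q the long end of the handle points 150 degrees - q anticlockwise from the box's +x axis. Starts resting on position 0, 1 or 2.
- handle_end (a point): Top of the long end of the selector's black handle, 75 mm from the axis, 134 mm above the bench. The handle is a straight bar 16 mm wide, 105 mm long (75 mm to this end, which bears a white line, 30 mm to the short end), from 101 to 134 mm above the bench. Closed fingers can push it on its side. x axis: outwards along the handle.
- screwdriver: Bystander: screwdriver lying flat, 190 mm long, 26 mm thick, black handle to -x of its frame. Origin: under its middle.
- jar: Bystander: small jar, 56 mm diameter, 80 mm high. Origin: centre of its underside.
- carton: Bystander: closed cardboard carton, 90 x 70 x 60 mm high. Origin: centre of its underside.
Things that resemble listed ones, but are neither listed nor needed, are in the scene too. There is more than one size of the cover; the one meant has the size given above.

How it is judged:
On the way, in this order (a step that is already met when the one before it is completed fails the run):
1. the cover is home and its edge holds the interlock lever down (value of joint lever above 0.45 rad and x of cover in the frame of jig above 0.065 m), for 0.2 s.
2. the selector rests on the fourth click from its anticlockwise stop (value of joint selector between 1.9644 and 2.2244 rad), for 0.3 s.
At the end, for the whole second after the job is handed in: The cover rests within 5 mm of its stops with the lever pressed beyond 0.45 rad, and the selector rests on the fourth click from its anticlockwise stop (2.094 rad, within 0.13 rad) (all of step 1 and all of step 2 and linear speed of cover below 0.01 m/s and velocity of joint selector between -0.1 and 0.1 rad/s); the robot touches nothing.
It fails at once if the selector was turned past the fourth click towards the fifth (beyond 2.36 rad) (value of joint selector above 2.36 rad).
It fails at once if the cover was lifted out of its rails (more than 18 mm) (z of cover in the frame of jig above 0.024 m).
It fails at once if the screwdriver was moved more than 30 mm (distance of screwdriver from where it was at the start of the episode above 0.03 m).
It fails at once if the jar was moved more than 30 mm (distance of jar from where it was at the start of the episode above 0.03 m).
It fails at once if the carton was moved more than 30 mm (distance of carton from where it was at the start of the episode above 0.03 m).
It also fails if it takes over 51 s, if anything falls off the work surface, if the arm or the gripper's body presses on something with over 40 N, if the wrist force passes 120 N, or if a joint passes its speed limit or range.

ROBOT

A 7-joint arm with a two-finger parallel gripper is mounted at the origin on the work surface. World frame = base frame: x ahead of the robot, y to its left, z up, the work surface at z = 0. Lengths are in m, angles in rad, forces in N, time in s.
With the tool pointing down it reaches from about 0.4 to 0.85 m from the base axis. Payload 10.4 kg.
Tool frame: the origin (TCP) lies midway between the tips of the shut fingers; the grasp point (between the pads) lies 19 mm behind it (r.tcp_to_grasp is the z of the grasp point in the tool frame, in m); z points along the fingers, x is the direction in which the jaws open and shut, and the axes are right-handed (so a half turn about z gives the same grasp; the last joint's range is limited). The gripper opens to 87 mm and grips with 3 to 60 N. Pads are 19 mm wide; open, the fingers measure 117 mm over their backs; the gripper's body (75 mm by 190 mm) begins 51 mm behind the grasp point.
Start: joints at [-1.177, 0.332, -0.065, 1.46, 0.022, 1.35, -0.088], TCP at [0.253, 0.572, 0.223] pointing down, gripper open.
Joint ranges: [-2.6, 2.6], [-0.5, 2.12], [-1.47, 1.34], [0.16, 2.42], [-1.27, 4.41], [0.06, 2.06], [-2.6, 2.6]. Speed limits (rad/s): [2.22, 2.22, 2.79, 2.79, 3.14, 3.14, 3.14].

INTERFACE

Orientations are given as a unit quaternion [x, y, z, w].
In Python, from bench import r, camera, close_job gives the robot as it stands. The module is installed in compiled form; this text tells all that it offers.
- The arm moves only by the shell command python3 -m crank 'ROWS' [FORCE]. ROWS is JSON, a list of rows, each an object of numbers: "x", "y", "z": the shift along the tool's x, y, z scaled (see below); "ax", "ay", "az": the turn, a rotation vector about the tool's x, y, z scaled (see below); "claw": the closure, from -1 (fully open) to 1 (shut), so that 0 is half open. A call has exactly 5 rows; each row is the pose to reach, as a shift and turn from the pose commanded when the call began, along the tool's axes at that moment; what a row does not reach only later rows make up. The controller multiplies each number of a shift by 1 m and each number of a turn by 2 rad. A row lasts 1/12 s, in which the tool goes at most 41.7 mm and 7.16 degrees, less where a joint would pass 70% of its speed; a pose out of reach is approached as far as the arm can. A call with a number of a shift or a turn outside -1 to 1 is refused whole. A call with a gripper value outside its range is refused whole. The fingers move at their own pace and stop on an object; FORCE is the grip in N (left out, the last holds). Time passes only in rows, so rows that repeat a pose let the fingers close, or fill a call up. It gives the time, the measured TCP pose, the force and the opening at its end, in the units of the state.
- r.read_state(): the state, without advancing time (a new reading comes with each control period).
- camera(name): name is "scene" or "side" or "wrist"; returns a dict with "color" (480x640x3 uint8, blue, green, red), "fx", "fy", "cx", "cy" (pixels), "eye" and "orientation" of the camera in the world. Camera axes: x right, y down, z forward; pixel columns grow to the right and rows downward; lengths in m; the calibration is good to about 2 mm. The wrist camera is an equidistant fisheye: a pixel r from the principal point sees the ray r / f radians off the axis. A picture is of the moment at which its call begins. There is no depth.
- close_job(): hands the job in, once; it reports no verdict.
The state is a dict: "time": time; "joint_positions": joint angles; "joint_vel": joint speeds; "joint_torque": joint torques, N m; "ee_pos": TCP position; "eef_rot": TCP orientation; "ft_force": force on the tool from outside, world axes, zero at the start; "torque": the same for the moment, N m; "width": finger opening in m.
Only numpy, scipy, OpenCV 4.12 (cv2) and the standard library are available. Lean on these libraries where they do the work, as an engineer would, in place of code of your own. Each camera call takes 0.05 s, during which the arm holds its last target. There are 200 camera calls.

## Working session

There is one attempt and no reset: what is moved stays moved. The work goes in short steps, Python scripts to look and compute and a shell command to move; the robot and the scene stay as the last step left them, time stands still between calls to the robot, and variables do not carry over. Pictures are saved under pics/ and viewed, about 8 in all and at most 12, crops included, and the job is handed in when it is done.

```bash
mkdir -p pics; python3 - <<'E'
from bench import r,camera
import cv2,numpy as np,pickle
s=r.read_state();print({k:np.round(v,3).tolist() for k,v in s.items()},r.tcp_to_grasp)
d={}
for n in("scene","side","wrist"):
    c=camera(n);d[n]=c;cv2.imwrite(f"pics/{n}0.png",c["color"]);print(n,{k:np.round(c[k],4).tolist() for k in c if k!="color"})
pickle.dump(d,open("cam0.pkl","wb"))
E
```

```text
{'time': 0.0, 'joint_positions': [-1.177, 0.333, -0.065, 1.461, 0.022, 1.35, -0.088], 'joint_vel': [0.001, 0.001, -0.002, 0.0, 0.0, -0.001, 0.0], 'joint_torque': [-0.001, -62.324, 0.024, -38.992, -0.061, 0.039, 0.0], 'ee_pos': [0.253, 0.571, 0.222], 'eef_rot': [0.838, 0.546, -0.001, 0.0], 'ft_force': [-0.65, -0.099, 0.554], 'torque': [0.027, -0.002, -0.022], 'width': 0.087} -0.0187
scene {'fx': 450.8191, 'fy': 450.8191, 'cx': 322.8693, 'cy': 235.2056, 'eye': [1.0667, -0.3386, 0.7001], 'orientation': [0.7971, 0.4555, -0.1868, -0.3496]}
side {'fx': 497.4572, 'fy': 497.4572, 'cx': 319.1997, 'cy': 243.7803, 'eye': [0.1599, -0.6118, 0.6952], 'orientation': [0.8782, -0.2381, 0.1108, -0.3998]}
wrist {'fx': 371.6483, 'fy': 371.6483, 'cx': 322.7383, 'cy': 245.3211, 'eye': [0.1867, 0.6005, 0.3839], 'orientation': [0.8307, 0.5405, 0.0728, 0.1122]}
```

View pics/scene0.png

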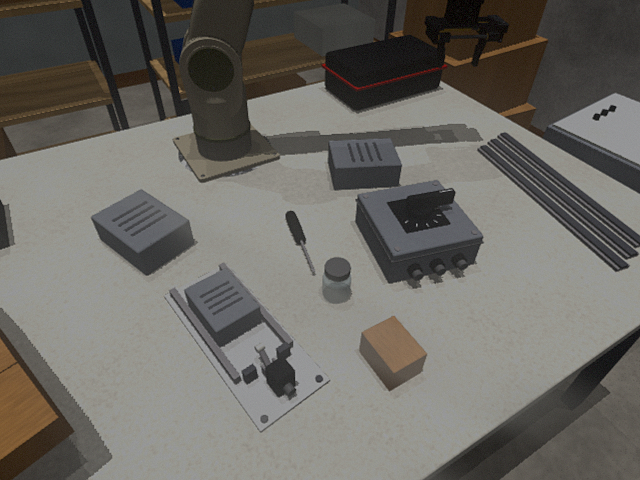

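View pics/side0.png

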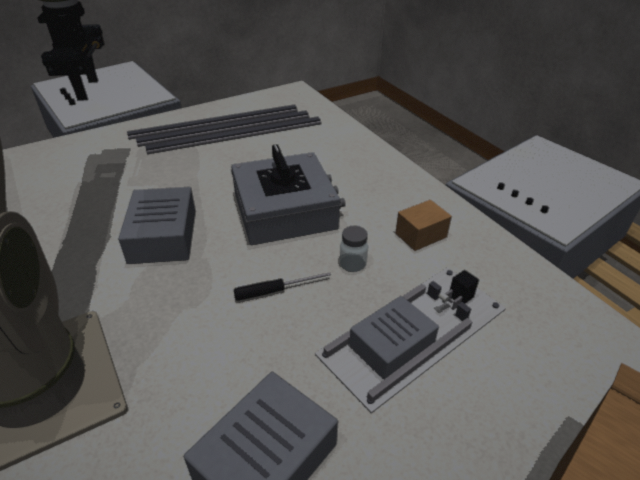

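Scene: the jig is at px (165..330, 265..425) with the cover inside it at (225,305), on the robot's right. The box is at (418,225), the handle end near (452,195). The jar (337,278), screwdriver (300,243) and carton (393,350) lie between. Side: jig at (410,335), box at (285,190). Next I'll enlarge these for corner pixels.

```bash
cat > h.py <<'E'
import numpy as np,cv2,pickle
from scipy.spatial.transform import Rotation as R
def ray(c,p,fish=False):
    u=(p[0]-c["cx"])/c["fx"];v=(p[1]-c["cy"])/c["fy"]
    if fish:
        t=np.hypot(u,v);d=np.array([u*np.sinc(t/np.pi),v*np.sinc(t/np.pi),np.cos(t)])
    else: d=np.array([u,v,1.])
    return np.array(c["eye"]),R.from_quat(c["orientation"]).apply(d)
def onz(c,p,z,fish=False):
    e,d=ray(c,p,fish);return e+d*(z-e[2])/d[2]
def proj(c,P):
    q=R.from_quat(c["orientation"]).inv().apply(np.atleast_2d(P)-np.array(c["eye"]))
    return np.c_[c["cx"]+c["fx"]*q[:,0]/q[:,2],c["cy"]+c["fy"]*q[:,1]/q[:,2]]
def crop(img,x,y,w,h,W,H):
    a=cv2.resize(img[y:y+h,x:x+w],(W,H),interpolation=cv2.INTER_CUBIC);k=W/w
    a=cv2.convertScaleAbs(a,alpha=1.6)
    for g in range((x//20+1)*20,x+w,20):
        X=int((g+.5-x)*k);cv2.line(a,(X,0),(X,6),(0,255,255),1);cv2.putText(a,str(g),(X-10,16),0,.33,(0,255,255),1)
    for g in range((y//20+1)*20,y+h,20):
        Y=int((g+.5-y)*k);cv2.line(a,(0,Y),(6,Y),(0,255,255),1);cv2.putText(a,str(g),(8,Y+4),0,.33,(0,255,255),1)
    return a
E
python3 - <<'E'
from h import *
d=pickle.load(open("cam0.pkl","rb"))
s,t=d["scene"]["color"],d["side"]["color"]
m=np.vstack([np.hstack([crop(s,160,255,180,135*4//3//1,400,400)[:400],crop(t,310,260,200,200,400,400)])[:400],])
cv2.imwrite("pics/jig.png",m)
m=np.hstack([crop(s,345,165,150,150,400,400),crop(t,225,135,130,130,400,400)])
cv2.imwrite("pics/box.png",m)
E
```

```text
(no output)
```

View pics/jig.png

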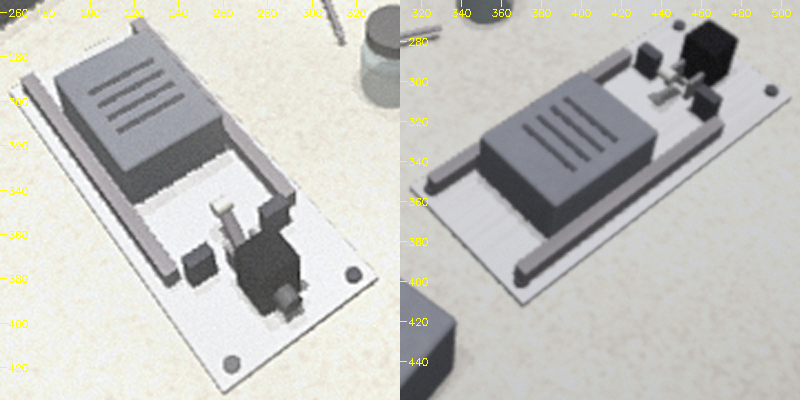

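View pics/box.png

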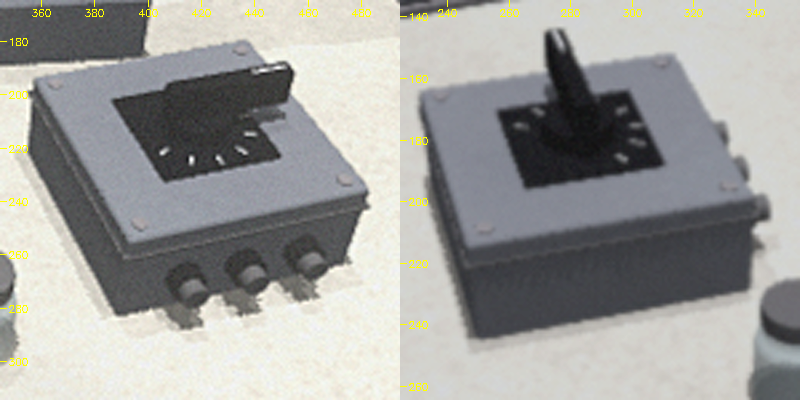

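```bash
python3 - <<'E'
from h import *
d=pickle.load(open("cam0.pkl","rb"));np.set_printoptions(precision=4,suppress=True)
S,T=d["scene"],d["side"]
def o(n,c,ps,z):
    P=np.array([onz(c,p,z)[:2] for p in ps]);print(n,P.tolist() if 0 else P.ravel(),"lens",np.linalg.norm(np.diff(P,axis=0),axis=1),"ang",np.degrees(np.arctan2(*np.diff(P,axis=0).T[::-1])),"mean",P.mean(0));return P
o("plateS",S,[(164.5,296.4),(260.8,431.4),(330.1,380.6)],.006)
o("plateT",T,[(315.5,354),(372,412.5),(505,309)],.006)
o("covS",S,[(183.9,289.7),(216.3,332.4),(259.9,308.1),(224.4,269.9)],.056)
o("covT",T,[(350,330),(388.5,363.5),(438.5,326),(401,296)],.056)
o("boxS",S,[(357.4,194.3),(393,256.1),(483,236.3),(436.9,180.8)],.085)
k=lambda x,y:(225+x/3.077,135+y/3.077)
o("boxT",T,[k(20,92),k(66,250),k(352,205),k(277,53)],.085)
o("bpS",S,[(345+x/2.667,165+y/2.667) for x,y in[(113,98),(165,181),(282,157)]],.089)
o("bpT",T,[k(98,110),k(126,187),k(264,163)],.089)
o("hS",S,[(454,189.5)],.134);o("hT",T,[(275.4,144.8)],.134)
s=d["scene"]["color"]
o("jarS",S,[(338,266)],.08);o("scS",S,[(290,212),(314,273)],.01)
o("cartonS",S,[(361,339),(391,366),(424,353),(392,318)],.06)
E
```

```text
plateS [ 0.4385 -0.3036  0.771  -0.255   0.7528 -0.119 ] lens [0.3361 0.1373] ang [ 8.3019 97.6346] mean [ 0.6541 -0.2259]
plateT [ 0.4157 -0.17    0.4357 -0.3068  0.7672 -0.2588] lens [0.1382 0.335 ] ang [-81.7047   8.2391] mean [ 0.5395 -0.2452]
covS [ 0.486  -0.271   0.6032 -0.2541  0.5937 -0.1689  0.4771 -0.1886] lens [0.1184 0.0857 0.1183] ang [   8.2072   96.3797 -170.4222] mean [ 0.54   -0.2206]
covT [ 0.4698 -0.1893  0.4851 -0.2739  0.6004 -0.2558  0.5883 -0.1708] lens [0.086  0.1168 0.0858] ang [-79.7531   8.9308  98.1333] mean [ 0.5359 -0.2224]
boxS [0.4388 0.1427 0.6299 0.0948 0.6761 0.286  0.4877 0.3308] lens [0.197  0.1967 0.1936] ang [-14.0794  76.4154 166.6388] mean [0.5581 0.2136]
boxT [0.4842 0.3302 0.435  0.1378 0.6219 0.0864 0.6775 0.2832] lens [0.1987 0.1938 0.2045] ang [-104.314   -15.3764   74.2209] mean [0.5546 0.2094]
bpS [0.4963 0.1814 0.595  0.1558 0.6185 0.2514] lens [0.1019 0.0985] ang [-14.5626  76.1704] mean [0.5699 0.1962]
bpT [0.5214 0.2731 0.4971 0.1763 0.5923 0.1541] lens [0.0998 0.0977] ang [-104.1167  -13.1339] mean [0.5369 0.2012]
hS [0.5745 0.2882] lens [] ang [] mean [0.5745 0.2882]
hT [0.5755 0.2833] lens [] ang [] mean [0.5755 0.2833]
jarS [ 0.5954 -0.0072] lens [] ang [] mean [ 0.5954 -0.0072]
scS [ 0.3396  0.0249  0.5341 -0.0229] lens [0.2003] ang [-13.8044] mean [0.4369 0.001 ]
cartonS [ 0.7392 -0.052   0.8047 -0.0393  0.8131  0.0217  0.731   0.019 ] lens [0.0668 0.0616 0.0821] ang [  10.9591   82.2259 -178.1337] mean [ 0.772  -0.0126]
```

```bash
cat > g.py <<'E'
# usage: python3 g.py x y z yaw_deg(tool x) -> shift & turn in row units
import sys,numpy as np
from bench import r
from scipy.spatial.transform import Rotation as R
x,y,z,w=map(float,sys.argv[1:5]);s=r.read_state();q=R.from_quat(s["eef_rot"])
c,k=np.cos(np.radians(w)),np.sin(np.radians(w))
G=R.from_matrix(np.array([[c,k,0],[k,-c,0],[0,0,-1]]))
t=(q.inv()*G).as_rotvec()/2
print("t",round(s["time"],2),"pos",np.round(s["ee_pos"],4),"F",np.round(s["ft_force"],1),"shift",np.round(q.inv().apply(np.array([x,y,z])-s["ee_pos"]),4),"turn",np.round(t,4))
E
python3 g.py .48 .1 .22 -81.7; python3 g.py .48 .1 .22 20
```

```text
t 0.15 pos [0.2529 0.5712 0.2219] F [ 0.5  0.2 -0.4] shift [-0.3389  0.3984  0.0023] turn [7.00e-04 2.00e-04 1.29e+00]
t 0.15 pos [0.2529 0.5712 0.2219] F [ 0.5  0.2 -0.4] shift [-0.3389  0.3984  0.0023] turn [3.000e-04 5.000e-04 4.025e-01]
```

```bash
python3 -m crank '[{"x":-0.34,"y":0.40,"az":0.9,"claw":1},{"x":-0.34,"y":0.40,"az":0.9,"claw":1},{"x":-0.34,"y":0.40,"az":0.9,"claw":1},{"x":-0.34,"y":0.40,"az":0.9,"claw":1},{"x":-0.34,"y":0.40,"az":0.9,"claw":1}]' 60; python3 g.py .48 .1 .22 -81.7
```

```text
t 0.15 pos [0.2529 0.5712 0.2219] F [ 0.5  0.2 -0.4] shift [-0.3389  0.3984  0.0023] turn [7.00e-04 2.00e-04 1.29e+00]schema error: expected keys x, y, z, ax, ay, az, claw
```

All keys are required.

```bash
python3 -m crank '[{"x":-0.34,"y":0.40,"z":0,"ax":0,"ay":0,"az":0.9,"claw":1},{"x":-0.34,"y":0.40,"z":0,"ax":0,"ay":0,"az":0.9,"claw":1},{"x":-0.34,"y":0.40,"z":0,"ax":0,"ay":0,"az":0.9,"claw":1},{"x":-0.34,"y":0.40,"z":0,"ax":0,"ay":0,"az":0.9,"claw":1},{"x":-0.34,"y":0.40,"z":0,"ax":0,"ay":0,"az":0.9,"claw":1}]' 60; python3 g.py .48 .1 .22 -81.7
```

```text
time: 0.57
ee_pos: [0.3439, 0.3819, 0.2223]
eef_rot: [0.966, 0.259, -0.0, -0.0]
ft_force: [1.7, 0.3, 0.4]
width: 0.0618
t 0.57 pos [0.3439 0.3819 0.2223] F [1.7 0.3 0.4] shift [-0.0229  0.3121  0.0023] turn [1.000e-04 2.000e-04 9.744e-01]
```

```bash
python3 -m crank '[{"x":-0.02,"y":0.31,"z":0,"ax":0,"ay":0,"az":0.95,"claw":1},{"x":-0.02,"y":0.31,"z":0,"ax":0,"ay":0,"az":0.95,"claw":1},{"x":-0.02,"y":0.31,"z":0,"ax":0,"ay":0,"az":0.95,"claw":1},{"x":-0.02,"y":0.31,"z":0,"ax":0,"ay":0,"az":0.95,"claw":1},{"x":-0.02,"y":0.31,"z":0,"ax":0,"ay":0,"az":0.95,"claw":1}]' ; python3 g.py .445 -.2345 .20 -81.7
```

```text
time: 0.98
ee_pos: [0.4372, 0.1956, 0.2226]
eef_rot: [0.999, -0.051, 0.0, -0.0]
ft_force: [0.7, 0.8, 0.1]
width: 0.0282
t 0.98 pos [0.4372 0.1956 0.2226] F [0.7 0.8 0.1] shift [0.0515 0.4271 0.0224] turn [-2.000e-04  1.000e-04  6.619e-01]
```

```bash
python3 -m crank '[{"x":0.05,"y":0.43,"z":0.02,"ax":0,"ay":0,"az":0.66,"claw":1},{"x":0.05,"y":0.43,"z":0.02,"ax":0,"ay":0,"az":0.66,"claw":1},{"x":0.05,"y":0.43,"z":0.02,"ax":0,"ay":0,"az":0.66,"claw":1},{"x":0.05,"y":0.43,"z":0.02,"ax":0,"ay":0,"az":0.66,"claw":1},{"x":0.05,"y":0.43,"z":0.02,"ax":0,"ay":0,"az":0.66,"claw":1}]' ; python3 g.py .445 -.2345 .20 -81.7
```

```text
time: 1.4
ee_pos: [0.4404, -0.0124, 0.2128]
eef_rot: [0.935, -0.356, -0.0, -0.0]
ft_force: [0.6, 0.5, -1.1]
width: 0.0014
t 1.4 pos [ 0.4404 -0.0124  0.2128] F [ 0.6  0.5 -1.1] shift [0.151  0.1629 0.0127] turn [-2.000e-04  2.000e-04  3.494e-01]
```

```bash
python3 -m crank '[{"x":0.151,"y":0.163,"z":0.013,"ax":0,"ay":0,"az":0.35,"claw":1},{"x":0.151,"y":0.163,"z":0.013,"ax":0,"ay":0,"az":0.35,"claw":1},{"x":0.151,"y":0.163,"z":0.013,"ax":0,"ay":0,"az":0.35,"claw":1},{"x":0.151,"y":0.163,"z":0.013,"ax":0,"ay":0,"az":0.35,"claw":1},{"x":0.151,"y":0.163,"z":0.013,"ax":0,"ay":0,"az":0.35,"claw":1}]' ; python3 g.py .445 -.2345 .03 -81.7
```

```text
time: 1.82
ee_pos: [0.446, -0.2204, 0.2009]
eef_rot: [0.78, -0.626, 0.0, -0.0]
ft_force: [1.9, 1.0, -0.8]
width: 0.0006
t 1.82 pos [ 0.446  -0.2204  0.2009] F [ 1.9  1.  -0.8] shift [0.0136 0.0042 0.1709] turn [-0.0005  0.0001  0.037 ]
```

```bash
python3 -m crank '[{"x":0.014,"y":0.004,"z":0.04,"ax":0,"ay":0,"az":0.037,"claw":1},{"x":0.014,"y":0.004,"z":0.08,"ax":0,"ay":0,"az":0.037,"claw":1},{"x":0.014,"y":0.004,"z":0.12,"ax":0,"ay":0,"az":0.037,"claw":1},{"x":0.014,"y":0.004,"z":0.12,"ax":0,"ay":0,"az":0.037,"claw":1},{"x":0.014,"y":0.004,"z":0.12,"ax":0,"ay":0,"az":0.037,"claw":1}]' ; python3 g.py .445 -.2345 .03 -81.7
python3 - <<'E'
from bench import camera
import cv2
cv2.imwrite("pics/side1.png",camera("side")["color"][200:440,260:580].repeat(2,0).repeat(2,1))
E
```

```text
time: 2.23
ee_pos: [0.4443, -0.2327, 0.0801]
eef_rot: [0.758, -0.652, -0.002, 0.001]
ft_force: [0.1, 0.1, 1.6]
width: 0.0007
t 2.23 pos [ 0.4443 -0.2327  0.0801] F [0.1 0.1 1.6] shift [ 0.0019 -0.0006  0.0501] turn [0.0021 0.0004 0.0028]
```

View pics/side1.png

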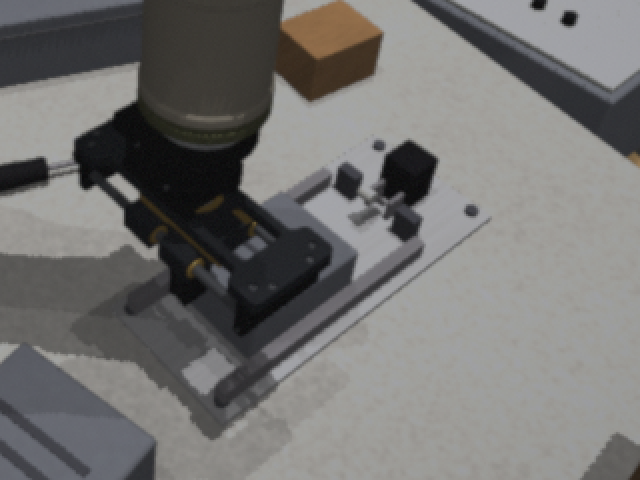

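The view shows the gripper above the rear of the jig, behind the cover (its rear edge at about px (215,310)). The rails and plate are free below, so I'll descend.

```bash
python3 -m crank '[{"x":0.002,"y":0,"z":0.02,"ax":0,"ay":0,"az":0.002,"claw":1},{"x":0.002,"y":0,"z":0.035,"ax":0,"ay":0,"az":0.002,"claw":1},{"x":0.002,"y":0,"z":0.048,"ax":0,"ay":0,"az":0.002,"claw":1},{"x":0.002,"y":0,"z":0.048,"ax":0,"ay":0,"az":0.002,"claw":1},{"x":0.002,"y":0,"z":0.048,"ax":0,"ay":0,"az":0.002,"claw":1}]' ; python3 g.py .524 -.223 .03 -81.7;python3 g.py .544 -.22 .03 -81.7
```

```text
time: 2.7
ee_pos: [0.4474, -0.235, 0.0349]
eef_rot: [0.757, -0.653, 0.001, -0.001]
ft_force: [0.1, 0.3, 0.7]
width: 0.0003
t 2.7 pos [ 0.4474 -0.235   0.0349] F [0.1 0.3 0.7] shift [-0.0006 -0.0775  0.0051] turn [-0.0013 -0.0003  0.0013]
t 2.7 pos [ 0.4474 -0.235   0.0349] F [0.1 0.3 0.7] shift [-0.0007 -0.0978  0.0052] turn [-0.0013 -0.0003  0.0013]
```

```bash
python3 -m crank '[{"x":0,"y":-0.015,"z":0.002,"ax":0,"ay":0,"az":0,"claw":1},{"x":0,"y":-0.025,"z":0.002,"ax":0,"ay":0,"az":0,"claw":1},{"x":0,"y":-0.035,"z":0.002,"ax":0,"ay":0,"az":0,"claw":1},{"x":0,"y":-0.045,"z":0.002,"ax":0,"ay":0,"az":0,"claw":1},{"x":0,"y":-0.055,"z":0.002,"ax":0,"ay":0,"az":0,"claw":1}]' ; python3 g.py .544 -.22 .03 -81.7
python3 -m crank '[{"x":0,"y":-0.008,"z":0,"ax":0,"ay":0,"az":0,"claw":1},{"x":0,"y":-0.014,"z":0,"ax":0,"ay":0,"az":0,"claw":1},{"x":0,"y":-0.020,"z":0,"ax":0,"ay":0,"az":0,"claw":1},{"x":0,"y":-0.026,"z":0,"ax":0,"ay":0,"az":0,"claw":1},{"x":0,"y":-0.030,"z":0,"ax":0,"ay":0,"az":0,"claw":1}]' ; python3 g.py .544 -.22 .03 -81.7
```

```text
time: 3.12
ee_pos: [0.5013, -0.2269, 0.0314]
eef_rot: [0.757, -0.653, 0.0, -0.0]
ft_force: [-3.3, -1.7, 3.4]
width: 0.0004
t 3.12 pos [ 0.5013 -0.2269  0.0314] F [-3.3 -1.7  3.4] shift [-0.0005 -0.0433  0.0014] turn [-0.0001 -0.      0.001 ]
time: 3.53
ee_pos: [0.5303, -0.2224, 0.0306]
eef_rot: [0.757, -0.653, -0.0, 0.0]
ft_force: [-6.1, -0.6, 4.9]
width: 0.0003
t 3.53 pos [ 0.5303 -0.2224  0.0306] F [-6.1 -0.6  4.9] shift [-0.0004 -0.0139  0.0006] turn [0.0003 0.0001 0.0009]
```

```bash
python3 -m crank '[{"x":0,"y":-0.003,"z":0,"ax":0,"ay":0,"az":0,"claw":1},{"x":0,"y":-0.006,"z":0,"ax":0,"ay":0,"az":0,"claw":1},{"x":0,"y":-0.009,"z":0,"ax":0,"ay":0,"az":0,"claw":1},{"x":0,"y":-0.012,"z":0,"ax":0,"ay":0,"az":0,"claw":1},{"x":0,"y":-0.012,"z":0,"ax":0,"ay":0,"az":0,"claw":1}]' ; python3 g.py .544 -.22 .03 -81.7
```

```text
time: 3.95
ee_pos: [0.542, -0.2207, 0.0306]
eef_rot: [0.757, -0.653, -0.0, 0.0]
ft_force: [-3.4, -0.4, 2.2]
width: 0.0008
t 3.95 pos [ 0.542  -0.2207  0.0306] F [-3.4 -0.4  2.2] shift [-0.0004 -0.002   0.0006] turn [0.0002 0.0001 0.0009]
```

```bash
python3 -m crank '[{"x":0,"y":-0.001,"z":0,"ax":0,"ay":0,"az":0,"claw":1},{"x":0,"y":-0.002,"z":0,"ax":0,"ay":0,"az":0,"claw":1},{"x":0,"y":-0.003,"z":0,"ax":0,"ay":0,"az":0,"claw":1},{"x":0,"y":-0.004,"z":0,"ax":0,"ay":0,"az":0,"claw":1},{"x":0,"y":-0.004,"z":0,"ax":0,"ay":0,"az":0,"claw":1}]' ; python3 g.py .544 -.22 .03 -81.7
```

```text
time: 4.37
ee_pos: [0.5421, -0.2207, 0.0302]
eef_rot: [0.756, -0.654, -0.003, 0.002]
ft_force: [-19.8, 0.4, 14.0]
width: 0.0002
t 4.37 pos [ 0.5421 -0.2207  0.0302] F [-19.8   0.4  14. ] shift [-0.0005 -0.002   0.0002] turn [ 0.0033  0.0013 -0.    ]
```

Force rose to 20 N with no more travel, so the cover is against the stops. I'll back off, lift and check.

```bash
python3 -m crank '[{"x":0,"y":0.001,"z":0,"ax":0,"ay":0,"az":0,"claw":1},{"x":0,"y":0.008,"z":0,"ax":0,"ay":0,"az":0,"claw":1},{"x":0,"y":0.03,"z":0,"ax":0,"ay":0,"az":0,"claw":1},{"x":0,"y":0.03,"z":-0.03,"ax":0,"ay":0,"az":0,"claw":1},{"x":0,"y":0.03,"z":-0.07,"ax":0,"ay":0,"az":0,"claw":1}]'
python3 -m crank '[{"x":0,"y":0.02,"z":-0.04,"ax":0,"ay":0,"az":0,"claw":1},{"x":-0.04,"y":0.04,"z":-0.08,"ax":0,"ay":0,"az":0,"claw":1},{"x":-0.08,"y":0.04,"z":-0.12,"ax":0,"ay":0,"az":0,"claw":1},{"x":-0.12,"y":0.04,"z":-0.12,"ax":0,"ay":0,"az":0,"claw":1},{"x":-0.15,"y":0.04,"z":-0.12,"ax":0,"ay":0,"az":0,"claw":1}]'
python3 - <<'E'
from bench import camera
from h import *
S=camera("scene");T=camera("side");pickle.dump({"scene":S,"side":T},open("cam1.pkl","wb"))
cv2.imwrite("pics/chk1.png",np.hstack([crop(S["color"],160,255,180,180,400,400),crop(T["color"],310,260,200,200,400,400)]))
E
python3 g.py .556 .213 .2 46
```

```text
time: 4.78
ee_pos: [0.5138, -0.2237, 0.0989]
eef_rot: [0.757, -0.654, -0.002, 0.001]
ft_force: [2.0, -0.3, 1.0]
width: 0.0006
time: 5.2
ee_pos: [0.458, -0.0955, 0.2212]
eef_rot: [0.756, -0.654, 0.002, -0.003]
ft_force: [0.7, 2.0, -0.3]
width: 0.0005
t 5.3 pos [ 0.4581 -0.0893  0.2201] F [ 0.6 -0.5  0.1] shift [-0.2834 -0.1434  0.0217] turn [-0.0032 -0.0021 -1.1091]
```

View pics/chk1.png

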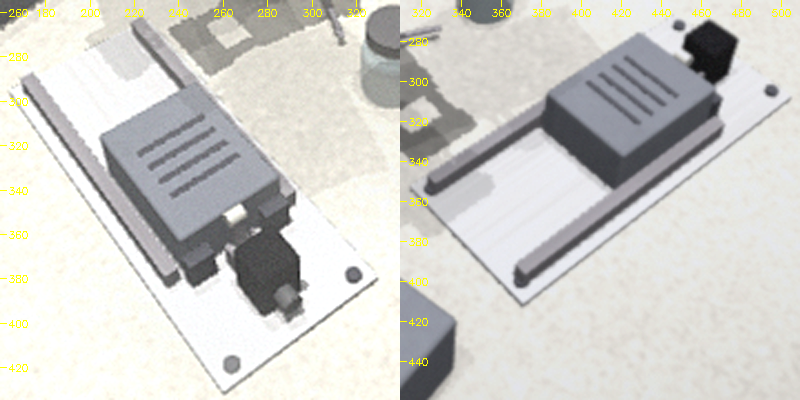

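Both views show the cover square against both stop blocks, with the white roller pressed back under its front edge (scene crop (235,212)). Next I'll check the numbers and move to the selector.

```bash
python3 - <<'E'
from h import *
d=pickle.load(open("cam1.pkl","rb"));u=np.array([.9895,.1444]);v=np.array([-.1444,.9895]);O=np.array([.544,-.22])
for n,ps in(("scene",[(160+x/2.222,255+y/2.222) for x,y in[(101,139),(173,236),(280,182),(191,86)]]),("side",[(310+x/2,260+y/2) for x,y in[(146,97),(220,152),(318,89),(240,33)]])):
    P=np.array([onz(d[n],p,.056)[:2]-O for p in ps]);print(n,np.round(np.c_[P@u,P@v]*1000),np.round((P@u).mean()*1000,1))
E
python3 -m crank '[{"x":-0.28,"y":-0.14,"z":0.02,"ax":0,"ay":0,"az":-0.99,"claw":1},{"x":-0.28,"y":-0.14,"z":0.02,"ax":0,"ay":0,"az":-0.99,"claw":1},{"x":-0.28,"y":-0.14,"z":0.02,"ax":0,"ay":0,"az":-0.99,"claw":1},{"x":-0.28,"y":-0.14,"z":0.02,"ax":0,"ay":0,"az":-0.99,"claw":1},{"x":-0.28,"y":-0.14,"z":0.02,"ax":0,"ay":0,"az":-0.99,"claw":1}]'
python3 g.py .518 .2855 .2 76
```

```text
scene [[ 15. -42.]
 [123. -43.]
 [134.  44.]
 [ 14.  42.]] 71.5
side [[  6.  41.]
 [ 11. -39.]
 [128. -45.]
 [127.  43.]] 68.2
time: 5.72
ee_pos: [0.5226, 0.1041, 0.205]
eef_rot: [0.923, -0.386, 0.0, -0.001]
ft_force: [1.0, -1.7, 0.4]
width: 0.0002
t 5.72 pos [0.5226 0.1041 0.205 ] F [ 1.  -1.7  0.4] shift [-0.1324 -0.124   0.0053] turn [-8.0000e-04 -1.2000e-03 -1.0595e+00]
```

```bash
python3 -m crank '[{"x":-0.132,"y":-0.124,"z":0.005,"ax":0,"ay":0,"az":-0.99,"claw":1},{"x":-0.132,"y":-0.124,"z":0.005,"ax":0,"ay":0,"az":-0.99,"claw":1},{"x":-0.132,"y":-0.124,"z":0.005,"ax":0,"ay":0,"az":-0.99,"claw":1},{"x":-0.132,"y":-0.124,"z":0.005,"ax":0,"ay":0,"az":-0.99,"claw":1},{"x":-0.132,"y":-0.124,"z":0.005,"ax":0,"ay":0,"az":-0.99,"claw":1}]'
python3 -m crank '[{"x":0,"y":0,"z":0,"ax":0,"ay":0,"az":-0.7,"claw":1},{"x":0,"y":0,"z":0,"ax":0,"ay":0,"az":-0.7,"claw":1},{"x":0,"y":0,"z":0,"ax":0,"ay":0,"az":-0.7,"claw":1},{"x":0,"y":0,"z":0,"ax":0,"ay":0,"az":-0.7,"claw":1},{"x":0,"y":0,"z":0,"ax":0,"ay":0,"az":-0.7,"claw":1}]'
python3 g.py .518 .2855 .2 76
```

```text
time: 6.13
ee_pos: [0.5168, 0.2905, 0.1992]
eef_rot: [0.997, -0.08, -0.0, -0.002]
ft_force: [-0.9, 0.5, -0.4]
width: 0.0008
time: 6.55
ee_pos: [0.519, 0.2832, 0.1999]
eef_rot: [0.974, 0.227, 0.0, -0.001]
ft_force: [0.0, -0.4, 0.0]
width: 0.0005
t 6.55 pos [0.519  0.2832 0.1999] F [ 0.  -0.4  0. ] shift [ 0.0001 -0.0025 -0.0001] turn [-1.000e-04 -7.000e-04 -4.345e-01]
```

```bash
python3 -m crank '[{"x":0,"y":-0.002,"z":0,"ax":0,"ay":0,"az":-0.434,"claw":1},{"x":0,"y":-0.002,"z":0,"ax":0,"ay":0,"az":-0.434,"claw":1},{"x":0,"y":-0.002,"z":0,"ax":0,"ay":0,"az":-0.434,"claw":1},{"x":0,"y":-0.002,"z":0,"ax":0,"ay":0,"az":-0.434,"claw":1},{"x":0,"y":-0.002,"z":0,"ax":0,"ay":0,"az":-0.434,"claw":1}]'
python3 -m crank '[{"x":0,"y":0,"z":0,"ax":0,"ay":0,"az":-0.122,"claw":1},{"x":0,"y":0,"z":0,"ax":0,"ay":0,"az":-0.122,"claw":1},{"x":0,"y":0,"z":0.02,"ax":0,"ay":0,"az":-0.122,"claw":1},{"x":0,"y":0,"z":0.04,"ax":0,"ay":0,"az":-0.122,"claw":1},{"x":0,"y":0,"z":0.04,"ax":0,"ay":0,"az":-0.122,"claw":1}]'
python3 g.py .518 .2855 .115 76
python3 - <<'E'
from bench import camera
from h import *
S=camera("scene");T=camera("side")
cv2.imwrite("pics/sel1.png",np.hstack([crop(S["color"],345,125,170,170,400,400),crop(T["color"],215,105,150,150,400,400)]))
E
```

```text
time: 6.97
ee_pos: [0.5181, 0.285, 0.1999]
eef_rot: [0.857, 0.515, 0.001, -0.0]
ft_force: [0.1, 0.7, 0.1]
width: 0.0006
time: 7.38
ee_pos: [0.5164, 0.2839, 0.1563]
eef_rot: [0.79, 0.613, -0.002, -0.0]
ft_force: [0.0, -0.1, -1.1]
width: 0.0004
t 7.38 pos [0.5164 0.2839 0.1563] F [ 0.  -0.1 -1.1] shift [0.0021 0.0013 0.0413] turn [-0.0017  0.0014 -0.0031]
```

View pics/sel1.png

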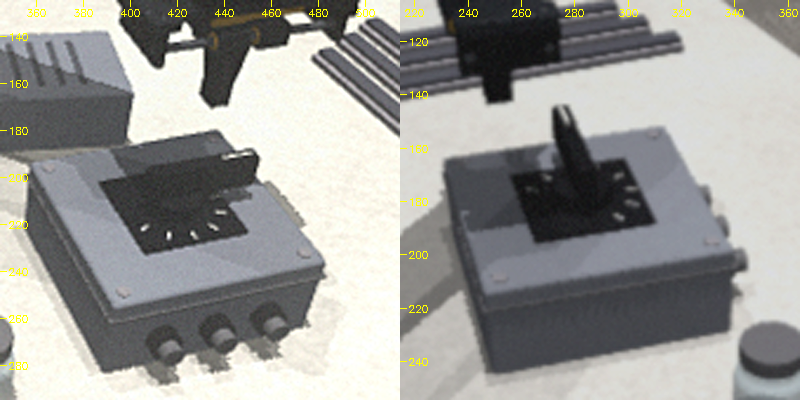

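The fingers hang clear behind the handle. Scene (215,95) and side (498,95) show it, and five ticks remain clockwise of the handle, which confirms position 2. Descend and work out the arc.

```bash
python3 -m crank '[{"x":0.002,"y":0.001,"z":0.02,"ax":0,"ay":0,"az":0,"claw":1},{"x":0.002,"y":0.001,"z":0.04,"ax":0,"ay":0,"az":0,"claw":1},{"x":0.002,"y":0.001,"z":0.04,"ax":0,"ay":0,"az":0,"claw":1},{"x":0.002,"y":0.001,"z":0.04,"ax":0,"ay":0,"az":0,"claw":1},{"x":0.002,"y":0.001,"z":0.04,"ax":0,"ay":0,"az":0,"claw":1}]'
cat > arc.py <<'E'
import subprocess,sys,numpy as np
for f in map(float,sys.argv[1:]):
    h=np.radians(f);p=np.array([.557,.2135])+.06*np.array([np.cos(h),np.sin(h)])-.0175*np.array([np.sin(h),-np.cos(h)])
    print(f,end=" ");sys.stdout.flush();subprocess.run(["python3","g.py",str(p[0]),str(p[1]),".115",str(f)])
E
python3 arc.py 76 70 64 58 52
```

```text
time: 7.9
ee_pos: [0.5201, 0.2866, 0.1219]
eef_rot: [0.79, 0.613, 0.001, 0.0]
ft_force: [0.2, 0.1, 1.1]
width: -0.0001
76.0 t 7.9 pos [0.5201 0.2866 0.1219] F [0.2 0.1 1.1] shift [-0.0018  0.036   0.0069] turn [ 0.0007 -0.0009 -0.0033]
70.0 t 7.9 pos [0.5201 0.2866 0.1219] F [0.2 0.1 1.1] shift [-0.0003  0.0423  0.0069] turn [ 0.0007 -0.0009  0.0491]
64.0 t 7.9 pos [0.5201 0.2866 0.1219] F [0.2 0.1 1.1] shift [0.0006 0.0488 0.0069] turn [ 0.0006 -0.001   0.1014]
58.0 t 7.9 pos [0.5201 0.2866 0.1219] F [0.2 0.1 1.1] shift [0.0008 0.0554 0.0069] turn [ 0.0006 -0.001   0.1538]
52.0 t 7.9 pos [0.5201 0.2866 0.1219] F [0.2 0.1 1.1] shift [0.0003 0.0619 0.0069] turn [ 0.0005 -0.001   0.2062]
```

```bash
python3 -m crank '[{"x":-0.001,"y":0.012,"z":0.003,"ax":0,"ay":0,"az":0,"claw":1},{"x":-0.001,"y":0.022,"z":0.003,"ax":0,"ay":0,"az":0,"claw":1},{"x":-0.001,"y":0.028,"z":0.003,"ax":0,"ay":0,"az":0,"claw":1},{"x":-0.001,"y":0.034,"z":0.003,"ax":0,"ay":0,"az":0,"claw":1},{"x":-0.001,"y":0.036,"z":0.003,"ax":0,"ay":0,"az":0,"claw":1}]'
python3 arc.py 76 70 64 58 52
```

```text
time: 8.32
ee_pos: [0.5547, 0.276, 0.1171]
eef_rot: [0.79, 0.613, 0.0, -0.0]
ft_force: [-2.7, 1.1, 2.6]
width: 0.0001
76.0 t 8.32 pos [0.5547 0.276  0.1171] F [-2.7  1.1  2.6] shift [-0.0001 -0.0002  0.0021] turn [-0.0002 -0.0001 -0.0036]
70.0 t 8.32 pos [0.5547 0.276  0.1171] F [-2.7  1.1  2.6] shift [0.0014 0.0062 0.0021] turn [-0.0002 -0.0001  0.0488]
64.0 t 8.32 pos [0.5547 0.276  0.1171] F [-2.7  1.1  2.6] shift [0.0023 0.0127 0.0021] turn [-2.000e-04 -1.000e-04  1.011e-01]
58.0 t 8.32 pos [0.5547 0.276  0.1171] F [-2.7  1.1  2.6] shift [0.0025 0.0192 0.0021] turn [-2.000e-04 -1.000e-04  1.535e-01]
52.0 t 8.32 pos [0.5547 0.276  0.1171] F [-2.7  1.1  2.6] shift [0.002  0.0257 0.0021] turn [-2.000e-04 -1.000e-04  2.058e-01]
```

Contact (2.9 N) came exactly where predicted. Now push through the first click, to about 52° (handle snaps to 46°).

```bash
python3 -m crank '[{"x":0.001,"y":0.005,"z":0,"ax":0,"ay":0,"az":0.03,"claw":1},{"x":0.002,"y":0.01,"z":0,"ax":0,"ay":0,"az":0.08,"claw":1},{"x":0.002,"y":0.015,"z":0,"ax":0,"ay":0,"az":0.12,"claw":1},{"x":0.002,"y":0.02,"z":0,"ax":0,"ay":0,"az":0.16,"claw":1},{"x":0.002,"y":0.026,"z":0,"ax":0,"ay":0,"az":0.2,"claw":1}]'
python3 arc.py 46 40 34 28 26 24
```

```text
time: 8.73
ee_pos: [0.5799, 0.2717, 0.117]
eef_rot: [0.897, 0.442, 0.0, 0.0]
ft_force: [-0.0, 0.2, 0.2]
width: 0.0006
46.0 t 8.73 pos [0.5799 0.2717 0.117 ] F [-0.   0.2  0.2] shift [0.0015 0.0067 0.002 ] turn [ 0.     -0.      0.0567]
40.0 t 8.73 pos [0.5799 0.2717 0.117 ] F [-0.   0.2  0.2] shift [0.0023 0.0132 0.002 ] turn [ 0.     -0.      0.1091]
34.0 t 8.73 pos [0.5799 0.2717 0.117 ] F [-0.   0.2  0.2] shift [0.0024 0.0197 0.002 ] turn [ 0.     -0.      0.1614]
28.0 t 8.73 pos [0.5799 0.2717 0.117 ] F [-0.   0.2  0.2] shift [0.0018 0.0262 0.002 ] turn [ 0.     -0.      0.2138]
26.0 t 8.73 pos [0.5799 0.2717 0.117 ] F [-0.   0.2  0.2] shift [0.0014 0.0284 0.002 ] turn [ 0.     -0.      0.2312]
24.0 t 8.73 pos [0.5799 0.2717 0.117 ] F [-0.   0.2  0.2] shift [0.001  0.0305 0.002 ] turn [ 0.     -0.      0.2487]
```

```bash
python3 -m crank '[{"x":0.001,"y":0.007,"z":0,"ax":0,"ay":0,"az":0.05,"claw":1},{"x":0.002,"y":0.013,"z":0,"ax":0,"ay":0,"az":0.11,"claw":1},{"x":0.002,"y":0.018,"z":0,"ax":0,"ay":0,"az":0.15,"claw":1},{"x":0.002,"y":0.022,"z":0,"ax":0,"ay":0,"az":0.18,"claw":1},{"x":0.002,"y":0.0265,"z":0,"ax":0,"ay":0,"az":0.215,"claw":1}]'
python3 arc.py 28 24 20
python3 - <<'E'
from bench import camera
from h import *
S=camera("scene");T=camera("side");pickle.dump({"scene":S,"side":T},open("cam2.pkl","wb"))
cv2.imwrite("pics/sel2.png",np.hstack([crop(S["color"],345,125,170,170,400,400),crop(T["color"],215,105,150,150,400,400)]))
E
```

```text
time: 9.15
ee_pos: [0.6022, 0.2571, 0.1169]
eef_rot: [0.97, 0.241, 0.0, 0.0]
ft_force: [-0.4, 0.5, -0.4]
width: 0.0002
28.0 t 9.15 pos [0.6022 0.2571 0.1169] F [-0.4  0.5 -0.4] shift [-0.0004 -0.0002  0.0019] turn [ 0.0001  0.     -0.0008]
24.0 t 9.15 pos [0.6022 0.2571 0.1169] F [-0.4  0.5 -0.4] shift [0.0007 0.004  0.0019] turn [0.0001 0.     0.0341]
20.0 t 9.15 pos [0.6022 0.2571 0.1169] F [-0.4  0.5 -0.4] shift [0.0015 0.0083 0.0019] turn [0.0001 0.     0.069 ]
```

View pics/sel2.png

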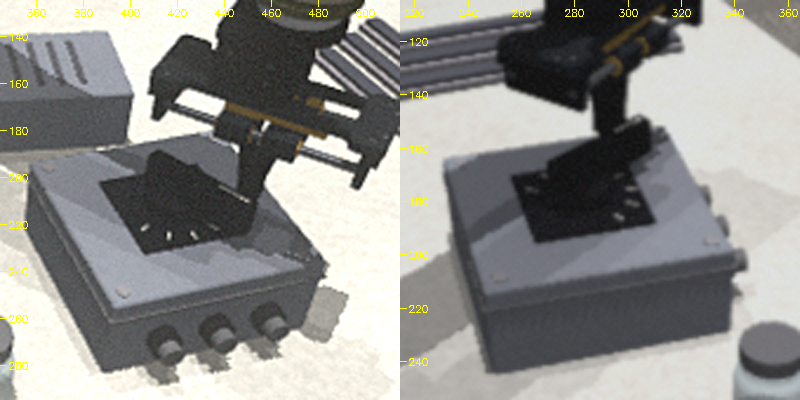

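```bash
python3 - <<'E'
from h import *
d=pickle.load(open("cam2.pkl","rb"));A=np.array([.557,.2135])
for n,p in(("scene",(452,210)),("side",(308,152.5))):
    P=onz(d[n],p,.134)[:2]-A;print(n,np.hypot(*P),"q",136-np.degrees(np.arctan2(P[1],P[0])))
for a in(90,105,120):
    f=np.radians(136-a);print(a,[proj(d[n],[*(A+.075*np.array([np.cos(f),np.sin(f)])),.134]).round(1).tolist() for n in("scene","side")])
E
```

```text
scene 0.06964340990394714 q 114.90188021660961
side 0.06522028406606657 q 132.0827087905514
90 [[[458.3, 201.8]], [[292.1, 144.1]]]
105 [[[456.9, 207.6]], [[300.1, 145.7]]]
120 [[[452.8, 212.8]], [[307.2, 148.4]]]
```

The handle end is near scene (452,210) and side (308,150). That matches position 4 (predicted (453,213) and (307,148)), with no force left on the finger. Back away, lift and check.

```bash
python3 -m crank '[{"x":0,"y":-0.015,"z":0,"ax":0,"ay":0,"az":0,"claw":1},{"x":0,"y":-0.03,"z":-0.01,"ax":0,"ay":0,"az":0,"claw":1},{"x":0,"y":-0.03,"z":-0.05,"ax":0,"ay":0,"az":0,"claw":1},{"x":0,"y":-0.06,"z":-0.08,"ax":0,"ay":0,"az":0,"claw":1},{"x":0,"y":-0.1,"z":-0.1,"ax":0,"ay":0,"az":0,"claw":1}]'
python3 -m crank '[{"x":0,"y":-0.04,"z":0,"ax":0,"ay":0,"az":0,"claw":1},{"x":-0.02,"y":-0.08,"z":0,"ax":0,"ay":0,"az":0,"claw":1},{"x":-0.04,"y":-0.1,"z":0,"ax":0,"ay":0,"az":0,"claw":1},{"x":-0.04,"y":-0.1,"z":0,"ax":0,"ay":0,"az":0,"claw":1},{"x":-0.04,"y":-0.1,"z":0,"ax":0,"ay":0,"az":0,"claw":1}]'
python3 - <<'E'
from bench import camera
from h import *
S=camera("scene");T=camera("side");pickle.dump({"scene":S,"side":T},open("cam3.pkl","wb"))
cv2.imwrite("pics/end.png",np.vstack([np.hstack([crop(S["color"],345,165,150,150,400,400),crop(T["color"],225,125,150,150,400,400)]),np.hstack([S["color"][230:430,100:500],T["color"][200:400,180:580]])]))
E
```

```text
time: 9.67
ee_pos: [0.558, 0.3413, 0.2192]
eef_rot: [0.97, 0.241, 0.002, -0.0]
ft_force: [1.0, 0.8, 1.8]
width: 0.0003
time: 10.08
ee_pos: [0.4712, 0.4145, 0.2156]
eef_rot: [0.969, 0.246, -0.0, -0.001]
ft_force: [0.3, -1.1, 0.7]
width: 0.0006
```

View pics/end.png

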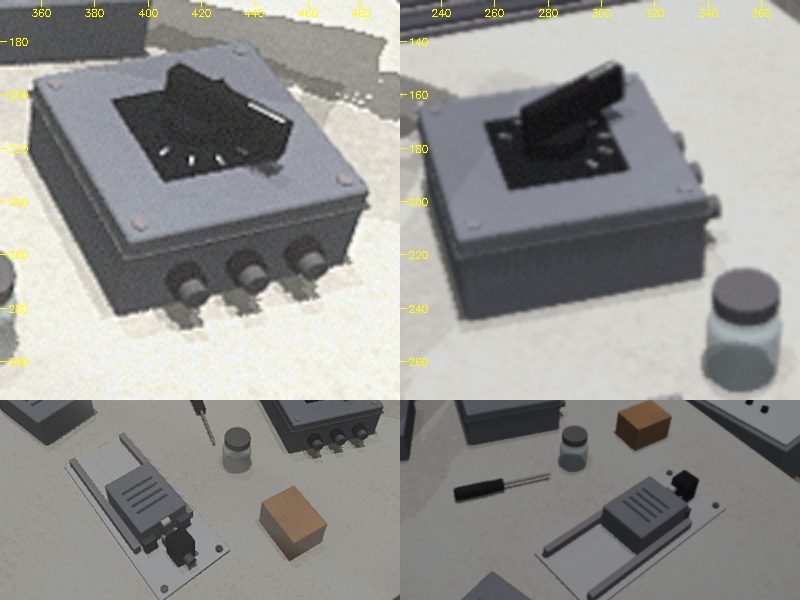

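The handle end is at scene (453.7,211.5) and side (307.5,150), where 120° predicts (452.8,212.8) and (307.2,148.4). Three ticks (5–7) show clockwise of it. The cover is still home, the bystanders are in place and the arm is clear.

```bash
python3 -c "
from bench import r,close_job
s=r.read_state();print(s['time'],abs(s['joint_vel']).max() if hasattr(s['joint_vel'],'max') else s['joint_vel'],s['ft_force']);print(close_job())"
```

```text
10.1833 0.022895206772988508 [ 0.17532051 -0.70325981 -0.20843365]
the job is handed in; nothing more can be done
None
```

I slid the cover home, set the selector to the fourth click and handed the job in at about 10 s of robot time. The hand-in returned no verdict.

- **Cover:** I pushed it with closed fingers until it met the stops, where the force rose to about 20 N with no further travel. Afterwards its centre measured 71.5 mm (scene camera) and 68.2 mm (side camera) along the jig, against 70 mm for home. In the pictures it sits against both stop blocks with the roller pressed back. I could not read the lever angle directly.
- **Selector:** It started on position 2. I pushed it through two clicks and stopped each push just past half-way so that it snapped on by itself. The final handle end is within about 2 px of where position 4 should appear in both views, and three ticks remain clockwise of it.
- **Disagreement:** While the fingers were still beside the handle, the two cameras put the angle at 115° and 132°, because the side view was partly blocked. The clear view after retreating settled it at 120°.
- **Bystanders:** The screwdriver, jar and carton look unmoved, judged by eye only. The arm ended clear of everything.

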